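# Lock the rack foot and hang up the mallet

## Robot

A 6-joint arm with a two-finger parallel gripper is mounted at the origin on the work surface. World frame = base frame: x ahead of the robot, y to its left, z up, the work surface at z = 0. Lengths are in m, angles in rad, forces in N, time in s.
With the tool pointing down it reaches from about 0.35 to 0.975 m from the base axis. Payload 7.1 kg.
Tool frame: the origin (TCP) lies on the mounting face of the last link; the fingertips stand 182 mm ahead of it and the grasp point (between the pads) lies r.tcp_to_grasp ahead of it (r.tcp_to_grasp is the distance from the TCP to the grasp point, in m); z points along the fingers, y is the line along which they close (so a half turn about z gives the same grasp; the last joint's range is limited). The gripper opens to 88 mm and grips with 3 to 60 N. Pads are 20 mm wide; open, the fingers measure 115 mm over their backs; the gripper's body (75 mm by 178 mm) begins 61 mm behind the grasp point.
Start: joints at [1.116, 0.423, 1.63, -0, 1.089, -0.019], TCP at [0.264, 0.567, 0.405] pointing down, gripper open.
Joint ranges: [-3, 3], [-0.9, 2.11], [0.09, 2.58], [-1.31, 4.45], [0.11, 2.69], [-2.54, 2.54]. Speed limits (rad/s): [2.39, 2.39, 3.01, 3.14, 3.14, 3.14].

## Interface

Orientations are given as a unit quaternion [w, x, y, z].
In Python, from station import r, eyes gives the robot as it stands.
- The arm moves only by the shell command python3 -m inch 'ROWS'. ROWS is text: rows parted by semicolons, each of 7 numbers parted by spaces: the shift along the tool's x, y, z in m, then the turn, a rotation vector about the tool's x, y, z in rad, then the finger opening in m, from 0 to 0.0878. In form: x y z ax ay az fingers; .... A call has 1 to 5 rows; each row is the pose to reach, as a shift and turn from the pose commanded when the call began, along the tool's axes at that moment; what a row does not reach only later rows make up. A row lasts 1/8 s, in which the tool goes at most 62.5 mm and 10.7 degrees, less where a joint would pass 70% of its speed; a pose out of reach is approached as far as the arm can. A call with a gripper value outside its range is refused whole. The fingers move at their own pace and stop on an object; the grip force is fixed at half the most. Time passes only in rows, so rows that repeat a pose let the fingers close. It gives the time, the measured TCP pose, the force, the opening and the grip force at its end, in the units of the state.
- r.state(): the state, without advancing time (a new reading comes with each control period).
- eyes.read_camera(name): name is "scene" or "side" or "wrist"; returns a dict with "frame" (400x640x3 uint8, red, green, blue), "fx", "fy", "cx", "cy" (pixels), "k1" (the pictures are not rectified: a ray, as slopes to the right and down, at radius r is drawn at 1 + k1 r^2 times it, then the intrinsics apply), "position" and "rotation" of the camera in the world. Camera axes: x right, y down, z forward; pixel columns grow to the right and rows downward; lengths in m; the calibration is good to about 2 mm. A picture is of the moment at which its call begins. There is no depth.
- r.finish_job(): hands the job in; it is judged then, once.
The state is a dict: "t": time; "joints": joint angles; "qvel": joint speeds; "joint_torque": joint torques, N m; "ee_pos": TCP position; "ee_rot": TCP orientation; "force": force on the tool from outside, world axes, zero at the start; "wrist_torque": the same for the moment, N m; "gripper_width": opening from 0.0 (shut) to 1.0 (fully open); "finger_force": force on a finger pad.
Only numpy, scipy, OpenCV 4.12 (cv2) and the standard library are available. Lean on these libraries where they do the work, as an engineer would, in place of code of your own. Each camera call takes 0.05 s, during which the arm holds its last target. There are 200 camera calls.

## Task

Lock the rack foot: with the mallet, not with the hand, knock its sprung locking pin all the way down until it snaps home and stays. Then hang the mallet by its loop on the peg of the tool post, hanging still with its head down. Leave the other things on the desk where they are.

Things in the scene. Friction and masses are not known exactly. Their poses are not given: they have to be found in the camera images.
- rack_foot: Fixed blue steel rack foot: base plate 110 x 110 x 8 mm, upright 70 x 70 mm, steel cap plate 82 x 82 mm (top at 86 mm) and an orange beam stub (44 wide, top at 72 mm) reaching 95 mm out along its +x. The locking pin stands in the middle of the cap, in a collar 38 mm across, top at 90 mm. Origin: centre of the underside, z up. Which of rack foot and tool post is on the left varies.
- lock_pin (a joint): Travel of the locking pin straight down into the rack foot: 0 = up (as at the start), 0.024 m = home, head on the collar. A snap spring inside pushes it up with about 13 N at the top, less on the way down, none at 20 mm; let go before that, it jumps back up. Past 20 mm the spring (about 3 N) pulls it down to the stop and it stays. Friction adds about 1 N.
- pin_top (a point): Centre of the top of the locking pin's flat round head (30 mm across, 10 mm thick, on a 16 mm shank). 124 mm above the table when up, 100 mm when home.
- mallet: Loose mallet, about 0.40 kg, 203 mm long. Round rubber head 52 mm across, 85 mm long, standing on one flat end. Origin: centre of that end; z along the head (up at the start), x along the handle to the loop. Wooden handle 18 mm wide (y), 22 mm high, level, its axis at z = 42.5 mm, free from x = 26 to 128 mm; then a loop of 9 mm wire, opening 36 mm, axis along y. Most of its mass is in the head.
- mallet_eye (a point): Centre of the opening of the loop at the end of the mallet's handle: x = 150, z = 42.5 mm in the mallet's frame.
- tool_post: Fixed blue steel post 40 x 40 mm and 308 mm tall on a base plate 110 x 110 x 8 mm, with a level round peg standing out from its -x face. Origin: centre of the underside, z up.
- peg_mid (a point): Point on the axis of the peg, 50 mm out from the post's face, 235 mm above the table. The peg is round steel, level, 12 mm thick and points along the post's -x; it is 90 mm long and ends, 36 mm beyond this point, in a button 18 mm across and 4 mm thick. Axes as the tool post's.
- mug: White mug 80 mm across, 95 mm high; origin under its centre. Leave alone.
- tape_roll: Roll of clear tape lying flat, 100 mm across, 48 mm high; origin under its centre. Leave alone.
- stapler: Black and grey stapler 150 x 40 x 48 mm, long side along its x; origin under its centre. Leave alone.
- spanner: Steel spanner 170 mm long lying along its x. Leave alone.
- label_box: Cardboard box 90 x 70 x 50 mm; origin under its centre. Leave alone.
- easel: Small wooden desk sign with a blank black face, 100 mm wide and 122 mm high; origin under its centre. Leave alone.
Not all that is in view belongs to the job. Of the things like the mallet, leave any that is red; of the rest the smaller one is meant.

How it is judged:
On the way:
1. the mallet pushes the locking pin down (value of joint lock_pin above 0.01 m and contact force between mallet and lock_pin above 1 N), for 0.02 s.
At the end, for the whole second after the job is handed in: The pin is home (at least 22 of its 24 mm) and stays there; the mallet hangs at rest from the peg with the peg through its loop, head down, its handle within 0.35 rad (20 degrees) of upright (slower than 0.10 m/s and 0.7 rad/s), let go; the other things were not moved by more than 40 mm (value of joint lock_pin above 0.022 m and x of mallet_eye in the frame of peg_mid between -0.034 and 0.048 m and y of mallet_eye in the frame of peg_mid between -0.013 and 0.013 m and z of mallet_eye in the frame of peg_mid between -0.02 and -0.003 m and angle between the x axis of mallet and the z axis of tool_post, either way round below 0.35 rad and z of mallet in the frame of peg_mid below -0.1 m and contact force between mallet and tool_post above 1 N and linear speed of mallet below 0.1 m/s and angular speed of mallet below 0.7 rad/s); the robot touches nothing.
It fails at once if the locking pin is pushed with the hand or arm (contact force between any of the fingers, the arm and lock_pin above 1 N).
It fails at once if another thing on the desk is moved by more than 40 mm (distance of any of mug, tape_roll, stapler, spanner, label_box, easel from where it was at the start of the episode above 0.04 m).
It also fails if it takes over 72 s, if anything falls off the work surface, if the arm or the gripper's body presses on something with over 40 N, if the wrist force passes 120 N, or if a joint passes its speed limit or range.

## Working session

There is one attempt and no reset: what is moved stays moved. The work goes in short steps, Python scripts to look and compute and a shell command to move; the robot and the scene stay as the last step left them, time stands still between calls to the robot, and variables do not carry over. Pictures are saved under pics/ and viewed, at most 10 in all, crops included, and the job is handed in when it is done.

```bash
ls; mkdir -p pics
cat > h.py <<'E'
import numpy as np, cv2
from station import r, eyes
from scipy.spatial.transform import Rotation as R
def cam(n):
    c=eyes.read_camera(n); c['rotation']=np.array(c['rotation']); 
    if c['rotation'].shape==(4,): c['rotation']=R.from_quat(np.roll(c['rotation'],-1)).as_matrix()
    return c
def save(c,f): cv2.imwrite('pics/'+f,c['frame'][:,:,::-1])
def ray(c,u,v):
    d=np.array([(u-c['cx'])/c['fx'],(v-c['cy'])/c['fy']]); s=d.copy()
    for _ in range(20): s=d/(1+c['k1']*(s@s))
    w=c['rotation']@np.array([*s,1]); return np.array(c['position']),w/np.linalg.norm(w)
def onz(c,u,v,z):
    p,w=ray(c,u,v); return p+w*(z-p[2])/w[2]
def proj(c,P):
    q=c['rotation'].T@(np.array(P)-c['position']); s=q[:2]/q[2]; s=s*(1+c['k1']*(s@s)); return np.array([s[0]*c['fx']+c['cx'],s[1]*c['fy']+c['cy']])
def tri(a,b):
    A=np.zeros((3,3));y=np.zeros(3)
    for p,w in (a,b):
        M=np.eye(3)-np.outer(w,w);A+=M;y+=M@p
    return np.linalg.solve(A,y)
def tool():
    s=r.state(); q=s['ee_rot']; return np.array(s['ee_pos']),R.from_quat(np.roll(q,-1))
E
python3 - <<'E'
from h import *
for n in('scene','side'):
    c=cam(n);save(c,n+'0.png');print(n,c['fx'],c['k1'],c['position'],c['rotation'].round(3).tolist())
print(r.tcp_to_grasp,r.state())
E
```

```text
pics
scene 411.06773937522337 -0.08774228961568784 [ 1.03086002 -0.56813698  1.15692093] [[0.72, 0.543, -0.432], [0.694, -0.551, 0.463], [0.014, -0.633, -0.774]]
side 434.72535755738426 -0.08179158641450061 [-0.0111433   1.06529847  1.22468121] [[-0.914, -0.267, 0.304], [-0.404, 0.636, -0.657], [-0.018, -0.724, -0.69]]
0.1633 {'t': 0.1, 'joints': array([ 1.11596854e+00,  4.23751367e-01,  1.63056507e+00, -8.21238741e-06,
        1.08864367e+00, -1.90025881e-02]), 'qvel': array([-2.46046665e-03, -1.09868790e-04, -8.80880694e-05,  9.91088707e-04,
       -7.69603989e-04, -1.43491708e-03]), 'joint_torque': array([ 5.48487242e-04, -5.45619285e+01, -2.74325967e+01,  6.46663830e-02,
        1.88059837e-02, -4.24766790e-05]), 'ee_pos': array([0.26372232, 0.56636966, 0.40400649]), 'ee_rot': array([-1.56938096e-04,  2.16190150e-01,  9.76351039e-01, -6.65477911e-04]), 'force': array([ 0.58082934, -0.03036125, -0.90157824]), 'wrist_torque': array([-0.00166125, -0.00948455, -0.0200827 ]), 'finger_force': 0.0, 'gripper_width': 1.0040152926879955}
```

View pics/scene0.png

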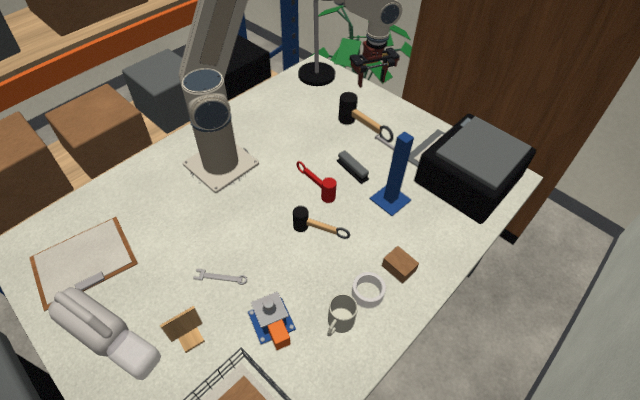

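View pics/side0.png

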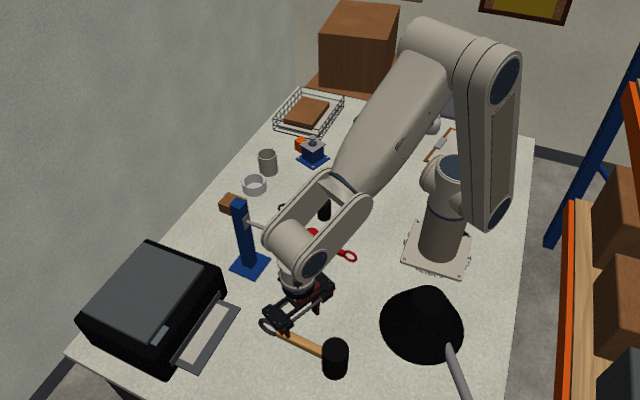

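The scene picture shows two black mallets (heads at (347,104) and (300,215), eyes at (386,134) and (343,232)), a red one between them, the rack foot pin at (269,300) and the tool post with its top at (404,136). The peg is hidden behind the post there. In the side picture the peg runs left-to-right around (248,222).

Run:
```python
from h import *
c=cam('scene');s=cam('side')
for n,h,e in(('near',(300,210),(343,232.5)),('far',(347,97),(386,134))):
    a=onz(c,*h,.085);b=onz(c,*e,.0425);print(n,a.round(3),b.round(3),np.linalg.norm((a-b)[:2]))
print('pin',onz(c,269,300,.124),'post top',onz(c,404,136,.308), 'post base',onz(c,390,200,.008))
hsv=cv2.cvtColor(c['frame'],cv2.COLOR_RGB2HSV)
g=cv2.resize(c['frame'][165:345,230:430],(800,720))[:, :]
o=np.zeros((600,800,3),np.uint8)
o[:,:400]=cv2.resize(c['frame'][195:345,240:340],(400,600),interpolation=2)
o[:300,400:]=cv2.resize(c['frame'][120:225,350:490],(400,300),interpolation=2)
o[300:,400:]=cv2.resize(s['frame'][185:290,205:345],(400,300),interpolation=2)
cv2.imwrite('pics/z1.png',o[:,:,::-1])
```

```text
near [0.431 0.012 0.085] [0.575 0.068 0.042] 0.15432836397434163
far [0.14  0.584 0.085] [0.379 0.556 0.042] 0.24030822227925558
pin [ 0.61231214 -0.28752373  0.124     ] post top [0.57939059 0.32091043 0.308     ] post base [0.58818462 0.31482543 0.008     ]
```

View pics/z1.png

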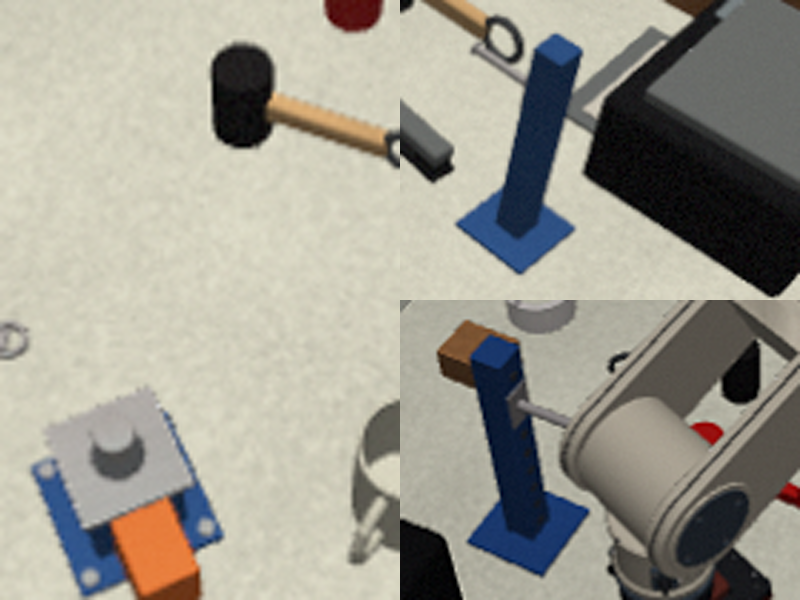

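The crops show the near mallet (smaller), the pin head at about scene (269,302), and the peg's button at about scene (376.6,136.8) left of the post. Next come the positions and the peg direction.

Run:
```python
from h import *
c=cam('scene')
L,B,Rr=[onz(c,u,v,.004) for u,v in((370,198.8),(392,215.2),(410.9,199.8))]
print('base',L.round(3),B.round(3),Rr.round(3),'ctr',((L+Rr)/2).round(3), [np.degrees(np.arctan2(*(d[1::-1]))).round(1) for d in(B-L,Rr-B)])
bt=onz(c,376.6,136.8,.235);print('button',bt.round(3))
print('pin',onz(c,269.2,301.5,.124).round(3),'red head',onz(c,329,183,.085).round(3),'red eye',onz(c,300,166,.04).round(3))
hd=onz(c,300,210,.085);e=onz(c,343,232.5,.0425);d=(e-hd)[:2];d/=np.linalg.norm(d);g=hd[:2]+.065*d;print('yaw',np.degrees(np.arctan2(d[1],d[0])),'grasp',g)
p,T=tool();print('tool axes',T.as_matrix().round(3).tolist())
```

```text
base [0.531 0.271 0.004] [0.634 0.267 0.004] [0.641 0.373 0.004] ctr [0.586 0.322 0.004] [np.float64(-2.0), np.float64(86.2)]
button [0.478 0.328 0.235]
pin [ 0.616 -0.29   0.124] red head [0.418 0.167 0.085] red eye [0.257 0.184 0.04 ]
yaw 21.301305288476502 grasp [0.4914944 0.0351294]
tool axes [[-0.907, 0.422, -0.0], [0.422, 0.907, -0.001], [0.0, -0.001, -1.0]]
```

```bash
cat >> h.py <<'E'
def delta(g,xa,za):
    """tool-frame shift+turn to put grasp point at g with tool x along xa, z along za"""
    z=np.array(za,float);z/=np.linalg.norm(z);x=np.array(xa,float);x-=z*(x@z);x/=np.linalg.norm(x)
    M=R.from_matrix(np.array([x,np.cross(z,x),z]).T);p,T=tool();t=np.array(g)-z*r.tcp_to_grasp
    print('shift',T.inv().apply(t-p).round(4),'turn',(T.inv()*M).as_rotvec().round(4),'joints',r.state()['joints'].round(2))
E
python3 -c "
from h import *
a=np.radians(21.3);delta([.495,.035,.16],[np.cos(a),np.sin(a),0],[0,0,-1])"
```

```text
shift [-0.434  -0.3841  0.0813] turn [-4.0000e-04  9.0000e-04  2.3341e+00] joints [ 1.12  0.42  1.63  0.    1.09 -0.02]
```

```bash
python3 -m inch '-0.172 -0.213 0 0 0 0.9 0.06;-0.172 -0.213 0 0 0 0.9 0.06;-0.172 -0.213 0 0 0 0.9 0.06;-0.172 -0.213 0 0 0 0.9 0.06;-0.172 -0.213 0 0 0 0.9 0.06'
python3 -c "
from h import *
a=np.radians(21.3);delta([.495,.035,.16],[np.cos(a),np.sin(a),0],[0,0,-1])"
```

```text
t: 0.88
ee_pos: [0.3298, 0.2981, 0.4047]
ee_rot: [0.0, 0.622, 0.783, -0.0]
force: [0.6, 0.6, 0.1]
gripper_width: 0.683
finger_force: 0.0
shift [-0.2936  0.1016  0.0815] turn [0.0000e+00 9.0000e-04 1.4266e+00] joints [ 0.71  0.15  2.01 -0.    0.98  0.48]
```

```bash
python3 -m inch '-0.294 0.102 0.04 0 0 1.427 0.06;-0.294 0.102 0.06 0 0 1.427 0.06;-0.294 0.102 0.08 0 0 1.427 0.06;-0.294 0.102 0.081 0 0 1.427 0.06;-0.294 0.102 0.081 0 0 1.427 0.06'
python3 -m inch '0 0 0 0 0 0.7 0.06;0 0 0 0 0 0.7 0.06;0 0 0 0 0 0.7 0.06;0 0 0 0 0 0.7 0.06' | head -2
python3 - <<'E'
from h import *
a=np.radians(21.3);delta([.495,.035,.16],[np.cos(a),np.sin(a),0],[0,0,-1])
save(cam('wrist'),'w1.png')
E
```

```text
t: 1.5
ee_pos: [0.4933, 0.0448, 0.3264]
ee_rot: [0.0, 0.909, 0.418, 0.0]
force: [0.2, 1.6, 0.2]
gripper_width: 0.682
finger_force: 0.0
t: 2.0
ee_pos: [0.4924, 0.0466, 0.3267]
shift [0.0007 0.0118 0.0034] turn [-0.000e+00  1.000e-04 -2.088e-01] joints [ 0.07  0.35  1.97 -0.    0.82  1.48]
```

View pics/w1.png

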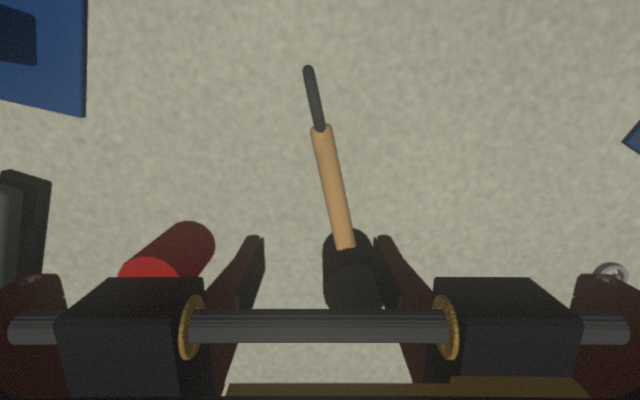

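The wrist picture shows the handle from (345,248) at the head to (322,128), the loop top at (308,68), and the red head to the left. I cast these pixels onto the handle's plane.

Run:
```python
from h import *
c=cam('wrist')
a=onz(c,345,246,.0535);b=onz(c,322,129,.0535);d=(b-a)[:2];print(a,b,np.linalg.norm(d));d/=np.linalg.norm(d)
g=b[:2]-d*.058;print(np.degrees(np.arctan2(d[1],d[0])),g)
delta([*g,.0425],[*d,0],[0,0,-1])
```

```text
[0.45972127 0.01836246 0.0535    ] [0.5538765  0.05384188 0.0535    ] 0.10061807743823938
20.647330810445414 [0.49960192 0.03339022]
shift [0.0049 0.0143 0.1209] turn [-0.     -0.     -0.1931] joints [0.07 0.35 1.97 0.   0.82 1.47]
```

```bash
python3 -m inch '0.005 0.0145 0 0 0 -0.193 0.06;0.005 0.0145 0.03 0 0 -0.193 0.06;0.005 0.0145 0.07 0 0 -0.193 0.06;0.005 0.0145 0.11 0 0 -0.193 0.06;0.005 0.0145 0.121 0 0 -0.193 0.06'
python3 -m inch '0 0 0 0 0 0 0.06;0 0 0 0 0 0 0;0 0 0 0 0 0 0;0 0 0 0 0 0 0;0 0 0 0 0 0 0'
python3 -m inch '0 0 0 0 0 0 0;0 0 0 0 0 0 0'
```

```text
t: 2.72
ee_pos: [0.4989, 0.0332, 0.2038]
ee_rot: [-0.0, 0.984, 0.181, -0.002]
force: [0.1, -0.3, -0.4]
gripper_width: 0.684
finger_force: 0.0
t: 3.35
ee_pos: [0.4998, 0.0332, 0.2061]
ee_rot: [0.0, 0.984, 0.18, 0.0]
force: [-0.5, 0.2, -0.6]
gripper_width: 0.268
finger_force: 0.0
t: 3.6
ee_pos: [0.4999, 0.0332, 0.2059]
ee_rot: [0.0, 0.984, 0.18, 0.0]
force: [0.3, -0.2, 2.6]
gripper_width: 0.206
finger_force: 29.9
```

```bash
python3 -m inch '0 0 -0.06 0 0 0 0;0 0 -0.12 0 0 0 0;0 0 -0.16 0 0 0 0;0 0 -0.16 0 0 0 0'
python3 - <<'E'
from h import *
f=np.radians(-25.2);za=[np.cos(f),np.sin(f),0]
delta([.616,-.29,.30],[0,0,1],za)
z45=[za[0],za[1],-1]
delta([.56,-.13,.32],[za[0],za[1],1],z45)
E
```

```text
t: 4.1
ee_pos: [0.5004, 0.0333, 0.3682]
ee_rot: [0.0, 0.984, 0.18, 0.003]
force: [-1.0, 0.2, -3.4]
gripper_width: 0.2
finger_force: 30.0
shift [-0.1202  0.2259  0.0679] turn [-0.626   1.4726  0.6251] joints [0.04 0.29 1.93 0.   0.91 1.25]
shift [-0.082   0.091  -0.0676] turn [-0.3146  0.736   0.7581] joints [0.04 0.29 1.93 0.   0.91 1.25]
```

```bash
python3 -m inch '-0.02 0.02 -0.017 -0.08 0.19 0.19 0;-0.04 0.045 -0.035 -0.16 0.37 0.38 0;-0.06 0.07 -0.05 -0.24 0.55 0.57 0;-0.082 0.091 -0.068 -0.315 0.736 0.758 0;-0.082 0.091 -0.068 -0.315 0.736 0.758 0'
python3 -m inch '0 0 0 0 0 0 0'|head -2
python3 - <<'E'
from h import *
f=np.radians(-25.2);za=[np.cos(f),np.sin(f),0]
delta([.616,-.29,.30],[0,0,1],za)
E
```

```text
t: 4.72
ee_pos: [0.4535, -0.0831, 0.4322]
ee_rot: [0.074, 0.942, -0.13, 0.3]
force: [0.2, 0.0, -4.2]
gripper_width: 0.204
finger_force: 30.0
t: 4.85
ee_pos: [0.4538, -0.0817, 0.4312]
shift [-0.0375  0.1205  0.144 ] turn [-0.1109  0.9435  0.1302] joints [-0.17  0.06  2.12 -0.33  0.37  1.94]
```

j5 runs toward its lower limit with the hand pointing outward. I'll point it sideways (+y) instead, which is also the hanging orientation.

```bash
cat >> h.py <<'E'
def yp(yaw,pit):
    a,b=np.radians([yaw,pit]);z=np.array([np.cos(b)*np.cos(a),np.cos(b)*np.sin(a),np.sin(b)]);x=np.array([-np.sin(b)*np.cos(a),-np.sin(b)*np.sin(a),np.cos(b)]);return x,z
E
python3 -c "
from h import *
delta([.56,-.10,.30],*yp(10,-80))
delta([.56,-.15,.32],*yp(60,-60))"
```

```text
shift [0.0836 0.0019 0.0234] turn [ 0.2374 -0.4231 -0.405 ] joints [-0.17  0.06  2.12 -0.33  0.37  1.94]
shift [0.0964 0.1164 0.0406] turn [ 0.7668 -0.04   -1.0931] joints [-0.17  0.06  2.12 -0.33  0.37  1.94]
```

```bash
python3 -m inch '0.02 0 0.005 0.06 -0.11 -0.1 0;0.04 0 0.01 0.12 -0.21 -0.2 0;0.06 0 0.017 0.18 -0.32 -0.3 0;0.084 0.002 0.023 0.237 -0.423 -0.405 0;0.084 0.002 0.023 0.237 -0.423 -0.405 0'|head -2
python3 -c "
from h import *
delta([.56,-.15,.32],*yp(60,-60))"
```

```text
t: 5.48
ee_pos: [0.5349, -0.1052, 0.463]
shift [-0.0355  0.111  -0.0049] turn [ 0.3011  0.3211 -0.8211] joints [-0.23  0.21  1.8   0.09  0.97  1.12]
```

```bash
python3 -m inch '-0.007 0.022 0 0.06 0.064 -0.164 0;-0.014 0.044 0 0.12 0.13 -0.33 0;-0.021 0.066 0 0.18 0.19 -0.49 0;-0.028 0.09 -0.005 0.24 0.256 -0.65 0;-0.036 0.111 -0.005 0.301 0.321 -0.821 0'|head -2
python3 -m inch '0 0 0 0 0 0 0'|tail -4
python3 -c "
from h import *
delta([.616,-.29,.30],*yp(87,0))"
```

```text
t: 6.1
ee_pos: [0.5156, -0.2207, 0.4617]
ee_rot: [-0.124, 0.847, 0.467, 0.22]
force: [-0.8, 1.1, -5.4]
gripper_width: 0.201
finger_force: 30.0
shift [-0.2065  0.2021  0.0676] turn [ 0.4575  1.0351 -0.275 ] joints [-0.54  0.28  1.75  0.56  1.17 -0.21]
```

```bash
python3 -m inch '-0.03 0.03 0.01 0.065 0.148 -0.04 0;-0.06 0.06 0.02 0.13 0.296 -0.08 0;-0.09 0.09 0.03 0.195 0.444 -0.12 0;-0.12 0.12 0.04 0.26 0.59 -0.16 0;-0.15 0.15 0.05 0.325 0.74 -0.2 0'|head -2
python3 -c "
from h import *
delta([.616,-.29,.30],*yp(87,0))"
```

```text
t: 6.85
ee_pos: [0.5877, -0.3898, 0.3438]
shift [-0.0573  0.0337 -0.0435] turn [ 0.127   0.2944 -0.0764] joints [-0.75  0.79  1.36  0.99  1.85 -0.69]
```

```bash
python3 -m inch '-0.03 0.017 -0.022 0.063 0.147 -0.038 0;-0.057 0.034 -0.0435 0.127 0.294 -0.076 0;-0.057 0.034 -0.0435 0.127 0.294 -0.076 0;-0.057 0.034 -0.0435 0.127 0.294 -0.076 0'
python3 - <<'E'
from h import *
delta([.616,-.29,.30],*yp(87,0))
c=cam('scene');s=cam('side')
o=np.zeros((600,800,3),np.uint8)
o[:,:400]=cv2.resize(c['frame'][170:350,190:310],(400,600),interpolation=2)
o[:,400:]=cv2.resize(s['frame'][50:230,270:390],(400,600),interpolation=2)
cv2.imwrite('pics/z2.png',o[:,:,::-1])
E
```

```text
t: 7.35
ee_pos: [0.6077, -0.4521, 0.3019]
ee_rot: [-0.485, 0.515, 0.488, 0.512]
force: [0.5, 0.2, -3.4]
gripper_width: 0.205
finger_force: 30.0
shift [-0.0019 -0.0002 -0.0009] turn [ 0.0005  0.0055 -0.0002] joints [-0.78  0.98  1.16  1.12  2.16 -0.71]
```

View pics/z2.png

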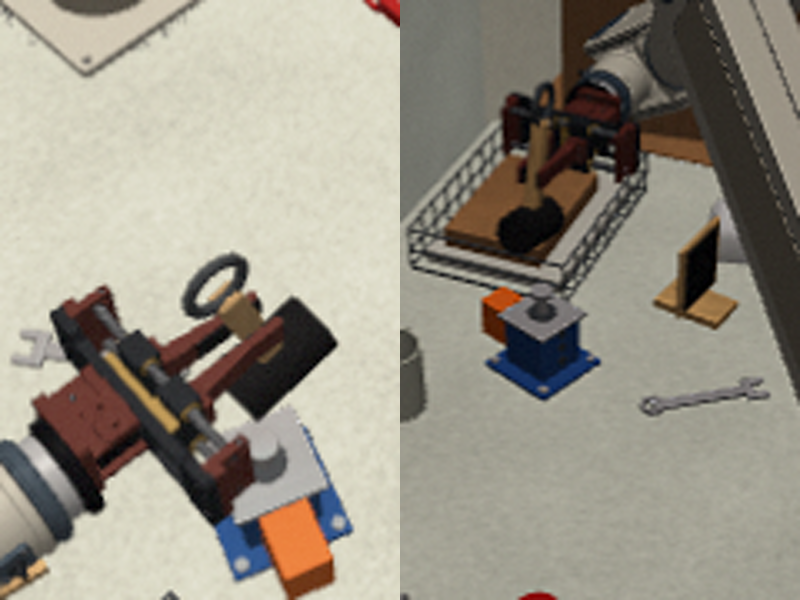

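The crops show the mallet upright above the rack foot, loop up, with the hand behind it. The pin top is at scene (270.4,302) and side (312.3,137.6).

Run:
```python
from h import *
c=cam('scene');s=cam('side')
P=tri(ray(c,270.4,302),ray(s,312.3,137.6));E=tri(ray(c,254.5,255.5),ray(s,312.9,78.5));H=tri(ray(c,275.5,277),ray(s,309.6,116.6))
print('pin',P.round(3),onz(c,270.4,302,.124).round(3),onz(s,312.3,137.6,.124).round(3));print('eye',E.round(3),'head',H.round(3),(E-H).round(3))
p,T=tool();print('grasp',T.apply([0,0,r.tcp_to_grasp])+p)
```

```text
pin [ 0.615 -0.289  0.119] [ 0.619 -0.289  0.124] [ 0.61  -0.284  0.124]
eye [ 0.616 -0.311  0.387] head [ 0.618 -0.267  0.237] [-0.002 -0.044  0.15 ]
grasp [ 0.61595399 -0.28969321  0.30346521]
```

The mallet drooped about 16° in the grip. Pitching the hand down by that much makes the mallet vertical.

```bash
python3 -c "
from h import *
delta([.615,-.289,.26],*yp(87,-16))"
```

```text
shift [ 0.0006 -0.001   0.007 ] turn [ 0.0003 -0.2732  0.0042] joints [-0.78  0.97  1.16  1.12  2.17 -0.71]
```

```bash
python3 -m inch '0 0 0.003 0 -0.14 0 0;0.0006 -0.001 0.007 0 -0.273 0.004 0;0.0006 -0.001 0.007 0 -0.273 0.004 0;0.0006 -0.001 0.007 0 -0.273 0.004 0'
python3 - <<'E'
from h import *
delta([.615,-.289,.26],*yp(87,-16))
for z in (.22,.205,.19): print(z);delta([.615,-.289,z],*yp(87,-16))
c=cam('scene');s=cam('side')
o=np.zeros((600,800,3),np.uint8)
o[:,:400]=cv2.resize(c['frame'][220:340,220:300],(400,600),interpolation=2)
o[:,400:]=cv2.resize(s['frame'][60:180,270:350],(400,600),interpolation=2)
cv2.imwrite('pics/z3.png',o[:,:,::-1])
E
```

```text
t: 8.05
ee_pos: [0.6065, -0.4464, 0.3036]
ee_rot: [-0.415, 0.578, 0.549, 0.438]
force: [0.7, 0.8, -4.3]
gripper_width: 0.205
finger_force: 30.0
shift [0.0015 0.0002 0.0003] turn [ 0.0006 -0.0047 -0.0003] joints [-0.77  0.92  1.18  0.91  1.99 -0.78]
0.22
shift [-0.037   0.0003  0.0111] turn [ 0.0006 -0.0047 -0.0003] joints [-0.77  0.92  1.18  0.91  1.99 -0.78]
0.205
shift [-0.0514  0.0003  0.0152] turn [ 0.0006 -0.0047 -0.0003] joints [-0.77  0.92  1.18  0.91  1.99 -0.78]
0.19
shift [-0.0659  0.0003  0.0193] turn [ 0.0006 -0.0047 -0.0003] joints [-0.77  0.92  1.18  0.91  1.99 -0.78]
```

View pics/z3.png

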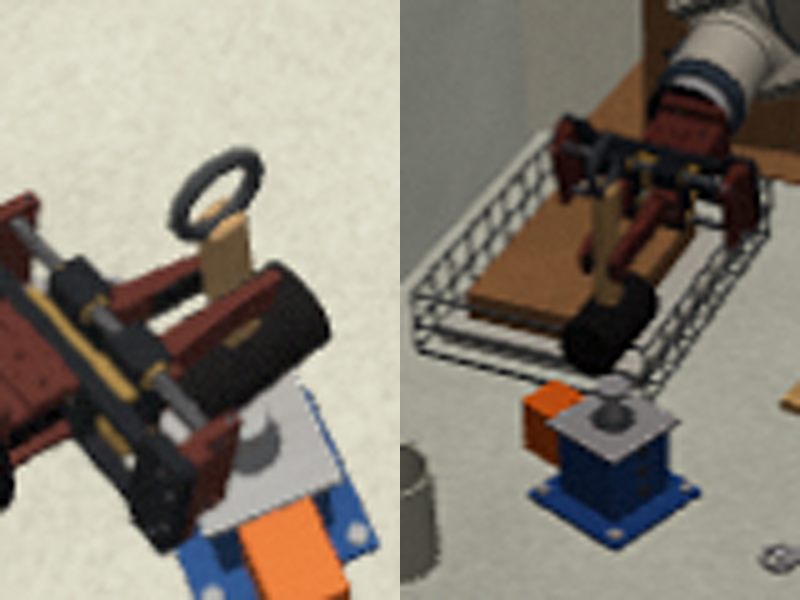

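```bash
python3 -m inch '-0.018 0 0.005 0 0 0 0;-0.036 0 0.0105 0 0 0 0;-0.036 0 0.0105 0 0 0 0'
python3 -m inch '-0.01 0 0.003 0 0 0 0;-0.018 0 0.005 0 0 0 0;-0.023 0 0.0066 0 0 0 0;-0.025 0 0.0072 0 0 0 0;-0.025 0 0.0072 0 0 0 0'
```

```text
t: 8.52
ee_pos: [0.6062, -0.4463, 0.2629]
ee_rot: [-0.416, 0.579, 0.548, 0.438]
force: [1.3, -0.4, -3.4]
gripper_width: 0.205
finger_force: 30.0
t: 9.15
ee_pos: [0.6064, -0.4462, 0.2388]
ee_rot: [-0.415, 0.579, 0.549, 0.437]
force: [-0.4, -0.1, -3.3]
gripper_width: 0.199
finger_force: 30.0
```

```bash
python3 -m inch '-0.006 0 0.0017 0 0 0 0;-0.006 0 0.0017 0 0 0 0'|sed -n 2,4p; python3 -m inch '0.03 0 -0.009 0 0 0 0;0.06 0 -0.017 0 0 0 0;0.08 0 -0.023 0 0 0 0'|sed -n 2,4p
python3 - <<'E'
from h import *
c=cam('scene');s=cam('side')
o=np.zeros((600,800,3),np.uint8)
o[:,:400]=cv2.resize(c['frame'][220:340,220:300],(400,600),interpolation=2)
o[:,400:]=cv2.resize(s['frame'][60:180,270:350],(400,600),interpolation=2)
cv2.imwrite('pics/z4.png',o[:,:,::-1])
E
```

```text
ee_pos: [0.6067, -0.447, 0.2374]
ee_rot: [-0.416, 0.576, 0.549, 0.44]
force: [-3.0, -1.9, 18.8]
ee_pos: [0.6066, -0.4466, 0.3176]
ee_rot: [-0.415, 0.579, 0.549, 0.437]
force: [0.7, -0.2, -4.6]
```

View pics/z4.png

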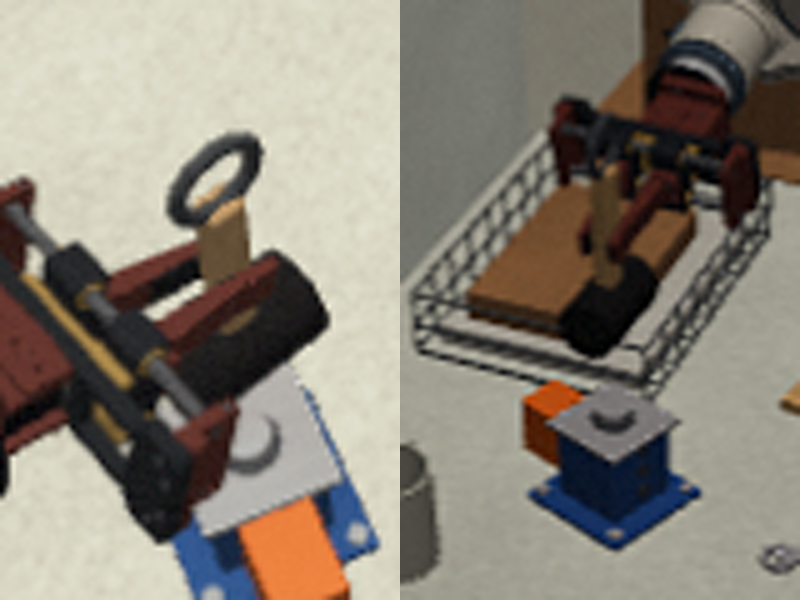

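The pin is now down on its collar (scene (271,308), side (313,142)) and the mallet is still upright in the grip. Next is the move toward the peg.

Run:
```python
from h import *
delta([.46,.0,.31],*yp(87,-16))
delta([.415,.327,.25],*yp(87,-16))
c=cam('scene');print('stapler',onz(c,352,165,.048).round(3),onz(c,340,156,.048).round(3),onz(c,365,178,.048).round(3))
```

```text
shift [ 0.1127 -0.1702  0.2606] turn [ 0.0013 -0.0002  0.0024] joints [-0.77  0.91  1.18  0.92  2.   -0.77]
shift [ 0.1444 -0.2326  0.5887] turn [ 0.0013 -0.0002  0.0024] joints [-0.77  0.91  1.18  0.92  2.   -0.77]
stapler [0.398 0.32  0.048] [0.334 0.324 0.048] [0.475 0.303 0.048]
```

```bash
python3 -m inch '0.02 -0.034 0.05 0 0 0 0;0.043 -0.068 0.1 0 0 0 0;0.066 -0.1 0.15 0 0 0 0;0.09 -0.136 0.2 0 0 0 0;0.113 -0.17 0.26 0 0 0 0'|head -2
python3 -m inch '0 0 0 0 0 0 0;0 0 0 0 0 0 0'|sed -n 2,4p
python3 - <<'E'
from h import *
delta([.415,.18,.29],*yp(87,-16))
delta([.415,.327,.25],*yp(87,-16))
E
```

```text
t: 10.55
ee_pos: [0.4581, -0.1718, 0.3518]
ee_pos: [0.4597, -0.1735, 0.3521]
ee_rot: [-0.415, 0.579, 0.549, 0.437]
force: [0.4, -0.9, -3.4]
shift [ 0.0364 -0.0632  0.191 ] turn [ 0.0001 -0.0025 -0.0011] joints [-0.6   0.52  1.9   0.97  1.7  -0.96]
shift [ 0.0381 -0.0709  0.3431] turn [ 0.0001 -0.0025 -0.0011] joints [-0.6   0.52  1.9   0.97  1.7  -0.96]
```

```bash
python3 -m inch '0.009 -0.016 0.048 0 0 0 0;0.018 -0.032 0.096 0 0 0 0;0.027 -0.048 0.144 0 0 0 0;0.036 -0.063 0.191 0 0 0 0;0.036 -0.063 0.191 0 0 0 0'|head -2
python3 -m inch '0 0 0.04 0 0 0 0;0 -0.003 0.08 0 0 0 0;0.002 -0.007 0.12 0 0 0 0;0.002 -0.008 0.152 0 0 0 0;0.002 -0.008 0.152 0 0 0 0'
python3 - <<'E'
from h import *
c=cam('scene');s=cam('side')
delta([.415,.327,.25],*yp(87,-16))
o=np.zeros((600,800,3),np.uint8)
o[:300]=cv2.resize(c['frame'][85:205,280:440],(800,600),interpolation=2)[:300*2:1][:300] if 0 else cv2.resize(c['frame'][95:185,300:460],(800,450),interpolation=2)[:300]
o[300:]=cv2.resize(s['frame'][160:220+20,200:360],(800,400),interpolation=2)[:300]
cv2.imwrite('pics/z5.png',o[:,:,::-1])
E
```

```text
t: 11.42
ee_pos: [0.4063, 0.0247, 0.3343]
t: 12.05
ee_pos: [0.4077, 0.1709, 0.2947]
ee_rot: [-0.415, 0.579, 0.549, 0.437]
force: [0.2, -0.6, -3.1]
gripper_width: 0.201
finger_force: 30.0
shift [-0.     -0.0009  0.0006] turn [ 0.001  -0.0029 -0.0008] joints [ 0.09  0.51  2.21  1.58  1.26 -1.13]
```

View pics/z5.png

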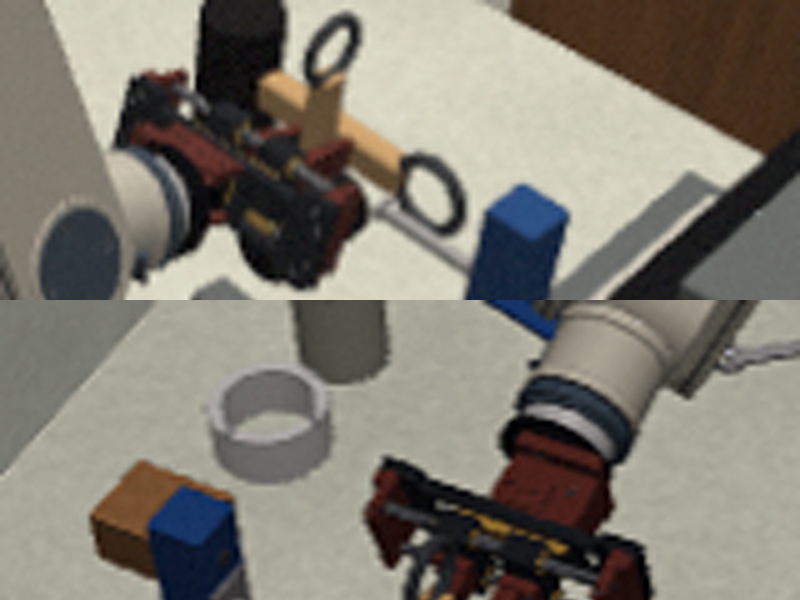

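The upper crop shows the loop at scene (366.2,104.4), the button at (376,136.6). In the lower crop the loop is at side (286,215.6). The peg itself is cut off below the crop, so I take one more look at it from the side camera.

Run:
```python
from h import *
c=cam('scene');s=cam('side')
E=tri(ray(c,366.2,104.4),ray(s,286,215.6));print('eye',E.round(4))
for p in([.478,.328,.235],[.566,.323,.235],E):print(proj(s,p).round(1),proj(c,p).round(1))
o=np.zeros((600,800,3),np.uint8)
o[:,:400]=cv2.resize(s['frame'][195:270,230:280],(400,600),interpolation=2)
o[:,400:]=cv2.resize(s['frame'][195:270,265:315],(400,600),interpolation=2)
cv2.imwrite('pics/z6.png',o[:,:,::-1])
```

```text
eye [0.4137 0.334  0.331 ]
[269.6 230. ] [376.7 136.9]
[245.4 220.5] [397.  150.6]
[285.8 215.6] [366.  104.4]
```

View pics/z6.png

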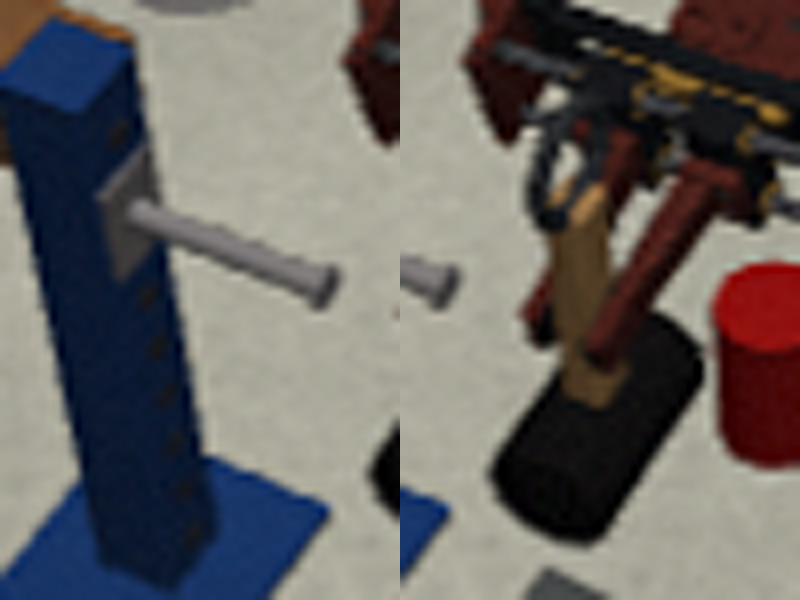

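The side crops show the button at (270.2,230.6) and the peg root at (247.5,221.5), matching my estimate. The loop is at (286,216), so I lower it level with the peg.

Run:
```python
from h import *
delta([.415,.321,.157],*yp(87,-16))
delta([.518,.3165,.157],*yp(87,-16))
delta([.518,.3165,.140],*yp(87,-16))
```

```text
shift [-0.0913 -0.0003  0.0207] turn [ 0.0022 -0.003  -0.0009] joints [ 0.09  0.51  2.21  1.58  1.26 -1.13]
shift [-0.091   0.1028  0.0218] turn [ 0.0022 -0.003  -0.0009] joints [ 0.09  0.51  2.21  1.58  1.26 -1.13]
shift [-0.1074  0.1028  0.0264] turn [ 0.0022 -0.003  -0.0009] joints [ 0.09  0.51  2.21  1.58  1.26 -1.13]
```

```bash
python3 -m inch '-0.03 0 0.007 0 0 0 0;-0.06 0 0.014 0 0 0 0;-0.085 0 0.019 0 0 0 0;-0.091 0 0.0207 0 0 0 0;-0.091 0 0.0207 0 0 0 0'
python3 - <<'E'
from h import *
delta([.415,.321,.157],*yp(87,-16))
c=cam('scene');s=cam('side')
o=np.zeros((600,800,3),np.uint8)
o[:,:400]=cv2.resize(c['frame'][105:165,350:390],(400,600),interpolation=2)
o[:,400:]=cv2.resize(s['frame'][205:265,260:300],(400,600),interpolation=2)
cv2.imwrite('pics/z7.png',o[:,:,::-1])
print(proj(c,[.415,.3305,.235]),proj(s,[.415,.3305,.235]))
E
```

```text
t: 12.88
ee_pos: [0.4067, 0.1648, 0.2025]
ee_rot: [-0.415, 0.579, 0.548, 0.438]
force: [0.1, -0.7, -4.0]
gripper_width: 0.198
finger_force: 30.0
shift [-0.0007  0.0001 -0.0004] turn [ 0.0016 -0.0035 -0.0014] joints [ 0.08  0.74  2.2   1.64  1.27 -1.36]
[362.5867276  127.70658977] [287.89665351 236.78571805]
```

View pics/z7.png

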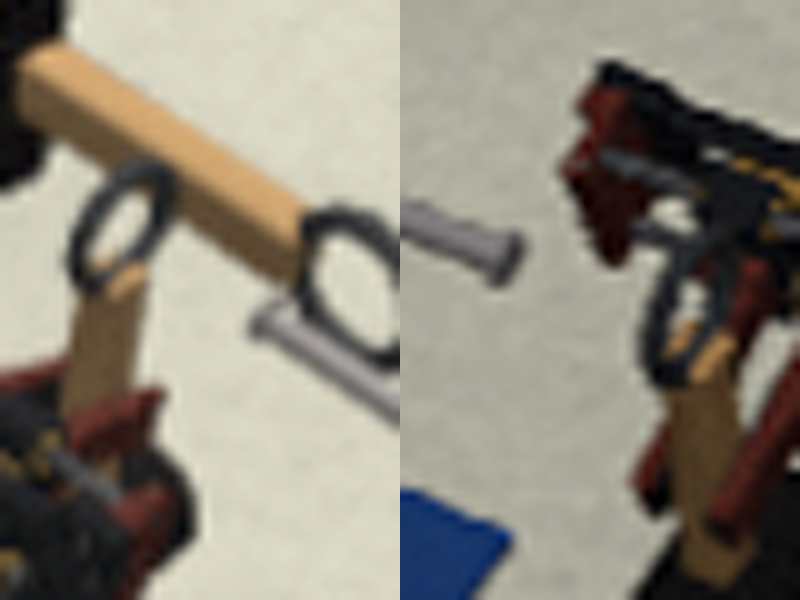

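The loop is at scene (362.2,127.7) and side (289,236), within a pixel or so of the peg line at (362.6,127.7) and (287.9,236.8). I slide it on along +x.

```bash
python3 -m inch '0 0.02 0 0 0 0 0;0 0.04 0 0 0 0 0;0 0.06 0.0005 0 0 0 0;0 0.08 0.001 0 0 0 0;0 0.1 0.001 0 0 0 0'
python3 -m inch '0 0.003 0 0 0 0 0;0 0.003 0 0 0 0 0'|sed -n 2,4p
python3 - <<'E'
from h import *
delta([.518,.3165,.157],*yp(87,-16))
c=cam('scene');save(c,'z8.png')
E
```

```text
t: 13.6
ee_pos: [0.5068, 0.161, 0.2033]
ee_rot: [-0.415, 0.578, 0.549, 0.438]
force: [0.2, 0.1, -4.3]
gripper_width: 0.203
finger_force: 30.0
ee_pos: [0.5085, 0.1608, 0.2025]
ee_rot: [-0.415, 0.579, 0.549, 0.437]
force: [0.1, -0.2, -3.9]
shift [-0.0007  0.0013 -0.0008] turn [-0.0002 -0.0031 -0.0006] joints [ 0.05  0.77  1.98  1.56  1.28 -1.17]
```

```bash
python3 -m inch '-0.006 0 0.0017 0 0 0 0;-0.011 0 0.003 0 0 0 0;-0.011 0 0.003 0 0 0 0'|sed -n 2,4p;  python3 -m inch '-0.003 0 0.001 0 0 0 0;-0.003 0 0.001 0 0 0 0'|sed -n 2,4p
```

```text
ee_pos: [0.5087, 0.1607, 0.1899]
ee_rot: [-0.416, 0.579, 0.549, 0.437]
force: [-0.1, -0.4, -3.9]
ee_pos: [0.5092, 0.1609, 0.1876]
ee_rot: [-0.415, 0.579, 0.549, 0.438]
force: [-0.1, -0.4, -0.8]
```

```bash
python3 -m inch '-0.001 0 0.0003 0 0 0 0;-0.001 0 0.0003 0 0 0 0.03;-0.001 0 0.0003 0 0 0 0.04;-0.001 0 0.0003 0 0 0 0.04'; python3 -m inch '0 0 -0.01 0 0 0 0.04;0 0 -0.03 0 0 0 0.04;0 0 -0.06 0 0 0 0.04;0 0 -0.1 0 0 0 0.04;0 0 -0.12 0 0 0 0.04'
python3 - <<'E'
from h import *
c=cam('scene');s=cam('side');save(c,'s9.png')
for n,f in(('scene',c),('side',s)):
    for x in (.43,):pass
# handle colour mask on the hanging mallet
pts={}
for n,f in(('scene',c),('side',s)):
    h=cv2.cvtColor(f['frame'],cv2.COLOR_RGB2HSV);m=cv2.inRange(h,(8,70,60),(22,255,255))
    k,l,st,ce=cv2.connectedComponentsWithStats(m)
    e=proj(f,[.52,.326,.165]);print(n,'expect',e.round(1),[(st[i].tolist(),ce[i].round(1).tolist()) for i in range(1,k) if st[i,4]>25 and np.hypot(*(ce[i]-e))<40])
E
```

```text
t: 15.02
ee_pos: [0.5091, 0.1608, 0.1864]
ee_rot: [-0.415, 0.579, 0.549, 0.437]
force: [0.3, -0.8, -0.8]
gripper_width: 0.447
finger_force: 0.0
t: 15.65
ee_pos: [0.503, 0.0434, 0.2198]
ee_rot: [-0.415, 0.579, 0.548, 0.438]
force: [-0.4, 0.2, -0.1]
gripper_width: 0.455
finger_force: 0.0
scene expect [383.3 158.3] [([377, 149, 10, 25, 148], [381.6, 161.8])]
side expect [260.2 240.2] [([257, 230, 10, 27, 162], [261.6, 243.8])]
```

```bash
python3 -m inch '0 0 -0.04 0 0 0 0.04;0 0 -0.04 0 0 0 0.04;0 0 -0.04 0 0 0 0.04;0 0 -0.04 0 0 0 0.04;0 0 -0.04 0 0 0 0.04'|head -2
python3 -m inch '0 0 0 0 0 0 0.04;0 0 0 0 0 0 0.04;0 0 0 0 0 0 0.04;0 0 0 0 0 0 0.04;0 0 0 0 0 0 0.04'|head -1
python3 - <<'E'
from h import *
for k in range(3):
  E=[]
  for n in('scene','side'):
    f=cam(n);e=proj(f,[.52,.326,.165])
    m=cv2.inRange(cv2.cvtColor(f['frame'],cv2.COLOR_RGB2HSV),(8,70,60),(22,255,255))
    kk,l,st,ce=cv2.connectedComponentsWithStats(m);i=min(range(1,kk),key=lambda i:np.hypot(*(ce[i]-e))+(1e3 if st[i,4]<25 else 0))
    y,x=np.where(l==i);lo,hi=y.min()+3,y.max()-3
    E.append([ray(f,x[abs(y-v)<2].mean(),y[abs(y-v)<2].mean()) for v in(lo,hi)]+[ray(f,*ce[i])])
  T,B,C=[tri(E[0][j],E[1][j]) for j in range(3)];print(T.round(3),B.round(3),C.round(3))
E
for i in 1 2; do python3 -m inch '0 0 0 0 0 0 0.04;0 0 0 0 0 0 0.04;0 0 0 0 0 0 0.04;0 0 0 0 0 0 0.04;0 0 0 0 0 0 0.04'|head -1;done
```

```text
t: 16.38
ee_pos: [0.5008, 0.0079, 0.2298]
t: 17.0
[0.517 0.321 0.196] [0.516 0.324 0.105] [0.517 0.322 0.148]
[0.517 0.321 0.196] [0.518 0.323 0.103] [0.517 0.322 0.148]
[0.518 0.321 0.196] [0.516 0.327 0.104] [0.517 0.324 0.147]
t: 17.92
t: 18.55
```

```bash
for i in 1 2 3 4; do python3 -m inch '0 0 0 0 0 0 0.04;0 0 0 0 0 0 0.04;0 0 0 0 0 0 0.04;0 0 0 0 0 0 0.04;0 0 0 0 0 0 0.04'|head -1;done
python3 - <<'E'
from h import *
c=cam('scene'); print(c['frame'][300:312,262:280].mean(axis=2).astype(int)[::4,::3])
print(r.finish_job())
E
```

```text
t: 19.18
t: 19.8
t: 20.42
t: 21.05
[[176 180 177 177 176 176]
 [181 170 177 177 120 175]
 [141 181 185 186  99 173]]
the job is handed in; nothing more can be done
None
```

I handed the job in at about 21 s, and the verdict was not returned. In the camera images the pin was home after the mallet pressed it down, and the mallet hung upright and still on the peg, released.

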